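# Wind the tank cradle's screw foot down to the packing plate and clamp it

### The arm

A 6-joint arm with a two-finger parallel gripper is mounted at the origin on the work surface. World frame = base frame: x ahead of the robot, y to its left, z up, the work surface at z = 0. Lengths are in m, angles in rad, forces in N, time in s.
With the tool pointing down it reaches from about 0.425 to 0.95 m from the base axis. Payload 3.5 kg.
Tool frame: the origin (TCP) lies midway between the tips of the shut fingers; the grasp point (between the pads) lies 19 mm behind it (bot.grip_depth is the distance from the TCP to the grasp point, in m); z points along the fingers, y is the line along which they close (so a half turn about z gives the same grasp; the last joint's range is limited). The gripper opens to 85 mm and grips with 20 to 120 N. Pads are 22 mm wide; open, the fingers measure 114 mm over their backs; the gripper's body (76 mm by 85 mm) begins 54 mm behind the grasp point. The pads swing forward as they close: fully open they stand 13 mm farther back than shut.
Start: joints at [1.131, 0.286, 1.577, -0, 1.279, -0.15], TCP at [0.193, 0.647, 0.231] pointing down, gripper open.
Joint ranges: [-2.77, 2.77], [-0.9, 2.22], [0.21, 2.48], [-1.53, 4.67], [0.24, 2.81], [-2.84, 2.84]. Speed limits (rad/s): [2.79, 2.79, 3.14, 3.14, 3.14, 3.14].

### API

Orientations are given as a unit quaternion [w, x, y, z].
In Python, from station import status, vision, bot, finder gives the robot as it stands. The module is installed in compiled form; this text tells all that it offers.
- The arm moves only by the tool apply_moves, never from a script. Its argument "motion" is a list of rows, each a list of 5 numbers: the shift along the world's x, y, z normalised to -1 to 1, where 1 is 80 mm, then the turn about the world's z normalised to -1 to 1, where 1 is 45 degrees, then the opening, from -1 (shut) to 1 (fully open). In form: [[tx, ty, tz, yaw, jaw], ...]. A call has exactly 10 rows; each row is the pose to reach, as a shift and turn from the pose commanded when the call began; what a row does not reach only later rows make up. A row lasts 1/8 s, in which the tool goes at most 62.5 mm and 10.7 degrees, less where a joint would pass 70% of its speed; a pose out of reach is approached as far as the arm can. A call with a number of a shift or a turn outside -1 to 1 is refused whole. A call with a gripper value outside its range is refused whole. The fingers move at their own pace and stop on an object; "grip_force" is the grip in N (left out, the last holds). Time passes only in rows, so rows that repeat a pose let the fingers close, or fill a call up. It gives the time, the measured TCP pose, the force, the opening and the grip force at its end, in the units of the state.
- status.get_obs(): the state, without advancing time (a new reading comes with each control period).
- vision.snapshot(name): name is "side" or "top"; returns (picture, depth): 420x560x3 uint8, red, green, blue; 420x560 float32, m along the optical axis (not along the pixel's ray), 0 where there is no reading.
- vision.camera_info(name): a dict with "vertical_fov" (degrees; the focal length in pixels is half the picture's height over the tangent of half this angle, whatever the lens; pixels are square), "cx", "cy" (the principal point, pixels), "D" ([k1, k2, p1, p2, k3] as OpenCV has them; the pictures are not rectified), "pose" (4x4, takes a point from camera to world coordinates). Camera axes: x right, y down, z forward; pixel columns grow to the right and rows downward; lengths in m; the calibration is good to about 2 mm. A picture is of the moment at which its call begins. camera_info takes no time and is no camera call.
- bot.finish_job(): hands the job in; it is judged then, once.
Trained networks look in the newest picture that a camera, given by its name, has taken for a name from the list of things; names that differ only in an ending like _2 or _b are one class to them, and where a whole thing is asked for, a point or a joint stands for the part that bears it (a point fixed in the world has none). Each returns a list of dicts, best first, with "score" (0 to 1); they miss things now and then, are a little off and sometimes report something else, mostly with a low value. They report only what shows in the picture. A call takes as long as a camera call.
- finder.outline_of(query, camera): "mask" (420x560 bool, what is visible of it) and "rect" ([left, top, width, height] in pixels, round what is visible of it).
The state is a dict: "time": time; "joint_positions": joint angles; "qvel": joint speeds; "joint_torque": joint torques, N m; "tool_pos": TCP position; "ee_rot": TCP orientation; "wrist_force": force on the tool from outside, world axes, zero at the start; "ft_torque": the same for the moment, N m; "width": finger opening in m; "grasp_force": force on a finger pad.
Only numpy, scipy, OpenCV 4.12 (cv2) and the standard library are available. Lean on these libraries where they do the work, as an engineer would, in place of code of your own. Each camera call takes 0.05 s, during which the arm holds its last target. There are 200 camera calls.

### The job

The cradle that carries the fuel tank stands on three fixed feet, and its fourth, the screw foot under the black hand knob, hangs clear of its packing plate. Wind the foot down by the knob until it just bears lightly on the plate, without jacking the cradle up off its other feet or shifting it, and then press the clamp lever beside it down flat so that the setting stays. Leave the other things on the bench where they are.

Things in the scene. Friction and masses are not known exactly. Their poses are not given: they have to be found in the camera images.
- cradle: Loose welded tube cradle, 270 x 360 mm, about 7 kg, a fuel tank strapped in it (295 mm high, its tail ends 110 mm short of the screw foot). Origin on the bench under the frame's middle; z up, y from the tank's nose to its tail. Fixed feet at (120,-160), (-120,-160), (120,170) mm; screw foot's upright axis at (-120,170). Level pushes of 35 N slide it.
- knob_centre (a point): Centre of the fluted black hand knob on top of the screw foot's spindle: 48 mm across, 28 mm high, this point about 185 mm above the bench and sinking with the spindle; free all round. It can be gripped from above across any diameter.
- spindle (a joint): Spindle angle, rad: grows as the knob turns clockwise seen from above; the foot then sinks 10 mm a turn (1.59 mm a rad). Starts at 0 to 0.4, limit 8, stays where left. Turning free takes 0.05 N m; with the foot bearing, roughly 0.01 N m more per N of load, and the load grows some 18 N per rad. At 25 to 30 N the neighbouring feet lift.
- sole: Round rubber-soled foot at the spindle's lower end, 60 mm across, turning with it. Origin: centre of its underside, 175 mm below the knob's centre. Below it lies a fixed steel packing plate, 100 x 100 mm, whose top is 5 to 9 mm above the bench (not known beforehand): the foot starts 1.4 to 6 mm clear.
- lever (a joint): Clamp lever on the screw foot's threaded bush, rad: 0 = flat (level) on its stop, spindle clamped; starts raised at 0.65 to 0.85 and stays where it is left. It takes about 0.1 to 0.15 N m to swing down.
- lever_pad (a point): Point on the upper face of the clamp lever, a steel bar 20 mm wide, 95 mm from its pivot and 18 mm from its end. The pivot is level, along the cradle's x, 38 mm from the spindle axis on the cradle's +y side, 66 mm above the bench; the lever points along the cradle's +y and swings in an upright plane. Flat, its upper face is 70 mm above the bench.
- tube_offcut: Bystander: steel tube offcut standing on the bench, 42 mm across, 110 mm high. Origin under its centre.
- hammer: Bystander: hammer lying on the bench, 260 mm long. Origin under its middle.
- filler_cap: Bystander: aluminium filler cap, 64 mm across, 28 mm high. Origin under its centre.

How it is judged:
On the way, in this order (a step that is already met when the one before it is completed fails the run):
1. the screw foot bears on the plate (2 to 16 N), the clamp lever still raised (contact force between sole and anything else between 2 and 16 N and value of joint lever above 0.3 rad), for 0.3 s.
2. the clamp lever is pressed down flat (value of joint lever below 0.08 rad), for 0.2 s.
At the end, for the whole second after the job is handed in: The screw foot bears on the plate with 2 to 16 N, the clamp lever lies flat (under 0.08 rad), the cradle stands still and level (0.006 rad) within 12 mm of its start, the tube offcut, hammer and filler cap are within 20 mm of theirs, and the robot is clear of everything (contact force between sole and anything else between 2 and 16 N and value of joint lever below 0.08 rad and distance of cradle from where it was at the start of the episode below 0.012 m and angle between cradle's own z axis and vertical below 0.006 rad and linear speed of cradle below 0.01 m/s and distance of each of tube_offcut, hammer, filler_cap from where it was at the start of the episode below 0.02 m); the robot touches nothing.
It fails at once if the cradle is jacked up or rocked off its feet (tilted by more than 0.01 rad) (angle between cradle's own z axis and vertical above 0.01 rad).
It fails at once if the screw foot is jammed down on the plate (more than 45 N, with any push on it) (contact force between sole and anything else above 45 N).
It fails at once if the cradle is shoved along the bench (more than 20 mm) (distance of cradle from where it was at the start of the episode above 0.02 m).
It fails at once if the clamp lever is forced (pushed with more than 35 N) (contact force between the fingers and lever above 35 N).
It fails at once if a bystander is knocked away (more than 40 mm) (distance of any of tube_offcut, hammer, filler_cap from where it was at the start of the episode above 0.04 m).
It also fails if it takes over 72 s, if anything falls off the work surface, if the arm or the gripper's body presses on something with over 40 N, if the wrist force passes 120 N, or if a joint passes its speed limit or range.

## Working session

There is one attempt and no reset: what is moved stays moved. The work goes in short steps, Python scripts to look and compute and a tool call to move; the robot and the scene stay as the last step left them, time stands still between calls to the robot, and variables do not carry over. Pictures are saved under pics/ and viewed, at most 10 in all, crops included, and the job is handed in when it is done.

Besides the shell and the picture viewer there is one more tool, called after "Request:" as name(argument=value, ...) on one line, values as JSON. apply_moves: Moves the arm, as the interface text tells. Scaled input: -1 to 1 covers 80 mm each way for a shift and 45 degrees each way for a turn. Its arguments: {"type":"object","properties":{"motion":{"type":"array","items":{"type":"array","items":{"type":"number","minimum":-1,"maximum":1}}},"grip_force":{"type":"number"}},"required":["motion"]}

```bash
mkdir -p pics
cat > h.py <<'E'
import numpy as np, cv2
from station import status, vision, bot, finder
def world(cam, uv, z):  # pixels & depths -> world
    i=vision.camera_info(cam); f=210/np.tan(np.radians(i["vertical_fov"])/2)
    K=np.array([[f,0,i["cx"]],[0,f,i["cy"]],[0,0,1.]])
    n=cv2.undistortPoints(np.float64(uv).reshape(-1,1,2),K,np.float64(i["D"])).reshape(-1,2)
    p=np.c_[n,np.ones(len(n))]*np.reshape(z,(-1,1)); T=np.array(i["pose"])
    return p@T[:3,:3].T+T[:3,3]
def cloud(cam,mask,depth):
    v,u=np.nonzero(mask&(depth>0)); return world(cam,np.c_[u,v],depth[v,u])
E
python3 - <<'E'
from h import *
ims=[]
for c in("top","side"):
    p,d=vision.snapshot(c); cv2.imwrite(f"pics/{c}0.png",p[...,::-1]); np.save(c+"d.npy",d)
    print(c,np.round(vision.camera_info(c)["pose"],3).tolist())
    for q in("knob_centre","lever_pad","cradle","sole","tube_offcut","hammer","filler_cap"):
        for r in finder.outline_of(q,c)[:2]:
            w=cloud(c,r["mask"],d)
            if len(w): print(q,round(r["score"],2),r["rect"],len(w),np.percentile(w,[2,50,98],axis=0).round(3).tolist())
print(status.get_obs())
E
```

```text
top [[-0.01, -0.982, 0.188, 0.48], [-1.0, 0.011, 0.003, 0.071], [-0.005, -0.188, -0.982, 0.861], [0.0, 0.0, 0.0, 1.0]]
knob_centre 0.82 [270.9, 233.0, 30.9, 36.1] 780 [[0.513, 0.042, 0.014], [0.534, 0.063, 0.199], [0.559, 0.087, 0.203]]
lever_pad 0.9 [221.2, 242.7, 49.2, 20.8] 664 [[0.522, 0.091, -0.0], [0.537, 0.134, 0.104], [0.558, 0.176, 0.15]]
cradle 0.77 [216.9, 91.0, 342.5, 175.6] 34540 [[0.531, -0.335, 0.061], [0.639, -0.183, 0.244], [0.79, 0.092, 0.308]]
cradle 0.34 [272.4, 232.2, 28.2, 36.3] 760 [[0.513, 0.042, 0.014], [0.536, 0.063, 0.2], [0.56, 0.086, 0.203]]
sole 0.68 [272.8, 246.2, 24.6, 22.7] 126 [[0.511, 0.042, 0.014], [0.519, 0.065, 0.018], [0.537, 0.088, 0.037]]
tube_offcut 0.94 [223.2, 126.9, 24.7, 33.5] 649 [[0.743, 0.135, 0.014], [0.757, 0.155, 0.077], [0.782, 0.173, 0.111]]
hammer 0.57 [129.3, 155.4, 45.9, 131.6] 1974 [[0.495, 0.302, 0.002], [0.639, 0.328, 0.024], [0.743, 0.382, 0.029]]
filler_cap 0.89 [217.9, 185.5, 25.8, 30.0] 713 [[0.628, 0.148, 0.006], [0.655, 0.176, 0.028], [0.685, 0.203, 0.031]]
side [[-0.959, -0.163, 0.233, 0.438], [-0.284, 0.528, -0.8, 0.
[... 990 characters left out ...]
{'time': 0.8, 'joint_positions': array([ 1.13100608e+00,  2.86262307e-01,  1.57667501e+00,  1.78174859e-06,
        1.27862694e+00, -1.50003599e-01]), 'qvel': array([-0.00104633,  0.00121411,  0.00127708,  0.00017193, -0.00033546,
       -0.00111147]), 'joint_torque': array([-2.90892865e-05, -4.05911815e+01, -2.92925745e+01, -3.32373770e-05,
        3.57379358e-04, -1.84479930e-06]), 'tool_pos': array([0.19284921, 0.64685496, 0.23136357]), 'ee_rot': array([3.30925571e-06, 1.44387125e-01, 9.89521277e-01, 1.38298549e-05]), 'wrist_force': array([ 0.25424331,  0.16403471, -0.08618855]), 'ft_torque': array([-0.03159552,  0.02442163, -0.04117685]), 'grasp_force': 0.0, 'width': 0.08531255420387808}
```

Run:
```python
from h import *
a=cv2.imread("pics/top0.png");b=cv2.imread("pics/side0.png")
cv2.imwrite("pics/a.png",np.hstack([cv2.resize(a[90:300,120:380],None,fx=1.5,fy=1.5),cv2.resize(b[150:360,150:410],None,fx=1.5,fy=1.5)]))
for c in("top","side"):
    d=np.load(c+"d.npy"); w=cloud(c,np.ones(d.shape,bool),d)
    k=w[(np.hypot(w[:,0]-.536,w[:,1]-.064)<.04)&(w[:,2]>.192)]
    print(c,len(k),k.min(0).round(4),k.max(0).round(4),k.mean(0).round(4), cv2.minEnclosingCircle(np.float32(k[:,:2]*1000)))
    l=w[(abs(w[:,0]-.536)<.03)&(w[:,1]>.1)&(w[:,1]<.2)&(w[:,2]>.06)&(w[:,2]<.17)]
    for y in np.arange(.1,.2,.01):
        s=l[abs(l[:,1]-y)<.005]
        if len(s): print(round(y,3),len(s),s[:,0].mean().round(4),s[:,2].mean().round(4),s[:,2].max().round(4))
```

```text
top 584 [0.5172 0.0406 0.1923] [0.5619 0.0856 0.2055] [0.5398 0.0626 0.2001] ((540.0693969726562, 62.788143157958984), 23.51904296875)
0.1 53 0.5375 0.0758 0.0826
0.11 100 0.5384 0.0787 0.0888
0.12 59 0.5378 0.0938 0.1014
0.13 61 0.5375 0.1037 0.1111
0.14 70 0.5369 0.1145 0.122
0.15 68 0.5362 0.1247 0.1317
0.16 73 0.5362 0.135 0.1421
0.17 79 0.5354 0.1455 0.1521
0.18 25 0.5364 0.1486 0.1511
side 274 [0.5151 0.0391 0.192 ] [0.5612 0.0864 0.2024] [0.537  0.0677 0.1985] ((537.8692626953125, 62.900550842285156), 24.19254493713379)
0.1 29 0.5317 0.0724 0.0806
0.11 117 0.536 0.0701 0.0811
0.12 8 0.5374 0.0805 0.0868
0.13 12 0.5349 0.0941 0.0998
0.14 14 0.533 0.1051 0.1135
0.15 13 0.5333 0.1163 0.1281
0.16 15 0.5317 0.1262 0.1303
0.17 29 0.5323 0.1428 0.1513
0.18 44 0.5345 0.1478 0.1518
```

View pics/a.png

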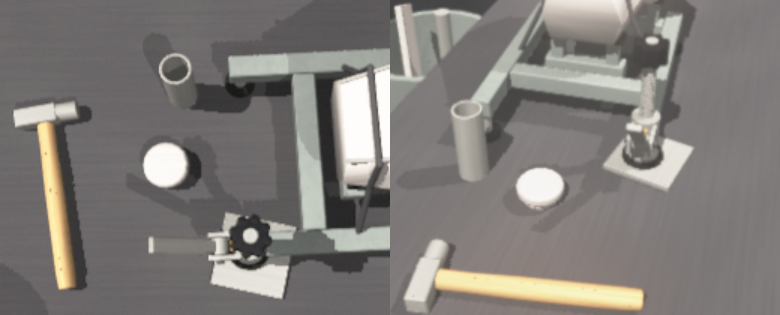

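The knob is at about (0.539, 0.063) with its top at z 0.200. The lever runs along +y at x≈0.536, raised about 0.79 rad. The bystanders are clear of the route, so I'm moving over the knob and pre-turning the wrist counterclockwise so one grip covers the full stroke.

Request:
apply_moves(motion=[[0.05,-0.09,0.05,0.02,1],[0.11,-0.18,0.1,0.05,1],[0.16,-0.27,0.15,0.07,1],[0.22,-0.36,0.2,0.1,1],[0.27,-0.45,0.25,0.12,1],[0.33,-0.55,0.3,0.15,1],[0.38,-0.64,0.35,0.17,1],[0.44,-0.74,0.35,0.2,1],[0.5,-0.84,0.35,0.22,1],[0.55,-0.93,0.35,0.25,1]], grip_force=20)

```text
time: 2.05
tool_pos: [0.2371, 0.5718, 0.2591]
ee_rot: [-0.0, 0.046, 0.999, -0.0]
wrist_force: [-0.5, -0.8, -0.7]
width: 0.0855
grasp_force: 0.0
```

Request:
apply_moves(motion=[[0.05,-0.09,0,0.02,1],[0.11,-0.18,0,0.05,1],[0.16,-0.27,0,0.07,1],[0.22,-0.36,0,0.1,1],[0.27,-0.45,0,0.12,1],[0.33,-0.55,0,0.15,1],[0.38,-0.64,0,0.17,1],[0.44,-0.74,0,0.2,1],[0.5,-0.84,0,0.22,1],[0.55,-0.93,0,0.25,1]])

```text
time: 3.3
tool_pos: [0.2812, 0.4975, 0.2593]
ee_rot: [0.0, -0.052, 0.999, 0.0]
wrist_force: [-0.4, 0.2, -0.4]
width: 0.0851
grasp_force: 0.0
```

Request:
apply_moves(motion=[[0.05,-0.09,0,0.02,1],[0.11,-0.18,0,0.05,1],[0.16,-0.27,0,0.07,1],[0.22,-0.36,0,0.1,1],[0.27,-0.45,0,0.12,1],[0.33,-0.55,0,0.15,1],[0.38,-0.64,0,0.17,1],[0.44,-0.74,0,0.2,1],[0.5,-0.84,0,0.22,1],[0.55,-0.93,0,0.25,1]])

```text
time: 4.55
tool_pos: [0.3251, 0.4231, 0.2593]
ee_rot: [-0.0, -0.149, 0.989, -0.0]
wrist_force: [0.8, 0.6, -1.0]
width: 0.0854
grasp_force: 0.0
```

Request:
apply_moves(motion=[[0.05,-0.09,0,0.02,1],[0.11,-0.18,0,0.05,1],[0.16,-0.27,0,0.07,1],[0.22,-0.36,0,0.1,1],[0.27,-0.45,0,0.12,1],[0.33,-0.55,0,0.15,1],[0.38,-0.64,0,0.17,1],[0.44,-0.74,0,0.2,1],[0.5,-0.84,0,0.22,1],[0.55,-0.93,0,0.25,1]])

```text
time: 5.8
tool_pos: [0.3691, 0.3487, 0.2593]
ee_rot: [0.0, -0.246, 0.969, 0.0]
wrist_force: [-0.7, 0.3, 0.1]
width: 0.0854
grasp_force: 0.0
```

Request:
apply_moves(motion=[[0.05,-0.09,0,0.02,1],[0.11,-0.18,0,0.05,1],[0.16,-0.27,0,0.07,1],[0.22,-0.36,0,0.1,1],[0.27,-0.45,0,0.12,1],[0.33,-0.55,0,0.15,1],[0.38,-0.64,0,0.17,1],[0.44,-0.74,0,0.2,1],[0.5,-0.84,0,0.22,1],[0.55,-0.93,0,0.25,1]])

```text
time: 7.05
tool_pos: [0.4131, 0.2743, 0.2594]
ee_rot: [0.0, -0.339, 0.941, -0.0]
wrist_force: [-0.3, 0.0, -0.2]
width: 0.0852
grasp_force: 0.0
```

Request:
apply_moves(motion=[[0.05,-0.09,0,0.02,1],[0.11,-0.18,0,0.05,1],[0.16,-0.27,0,0.07,1],[0.22,-0.36,0,0.1,1],[0.27,-0.45,0,0.12,1],[0.33,-0.55,0,0.15,1],[0.38,-0.64,0,0.17,1],[0.44,-0.74,0,0.2,1],[0.5,-0.84,0,0.22,1],[0.55,-0.93,0,0.25,1]])

```text
time: 8.3
tool_pos: [0.4571, 0.1999, 0.2593]
ee_rot: [-0.0, -0.43, 0.903, -0.0]
wrist_force: [0.5, -0.1, -0.1]
width: 0.0855
grasp_force: 0.0
```

Request:
apply_moves(motion=[[0.05,-0.09,0,0.02,1],[0.1,-0.18,0,0.05,1],[0.15,-0.27,0,0.07,1],[0.2,-0.36,0,0.1,1],[0.25,-0.45,0,0.12,1],[0.3,-0.55,0,0.15,1],[0.35,-0.64,0,0.17,1],[0.4,-0.72,0,0.19,1],[0.46,-0.8,0,0.19,1],[0.51,-0.87,0,0.19,1]])

```text
time: 9.55
tool_pos: [0.498, 0.1304, 0.2593]
ee_rot: [-0.0, -0.496, 0.868, -0.0]
wrist_force: [0.6, 0.2, -0.3]
width: 0.0855
grasp_force: 0.0
```

Request:
apply_moves(motion=[[0.05,-0.09,0,0.02,1],[0.1,-0.18,0,0.05,1],[0.15,-0.27,0,0.07,1],[0.2,-0.36,0,0.1,1],[0.25,-0.45,0,0.12,1],[0.3,-0.55,0,0.15,1],[0.35,-0.64,0,0.17,1],[0.42,-0.72,0,0.19,1],[0.514,-0.841,0,0.19,1],[0.514,-0.841,0,0.19,1]])

```text
time: 10.8
tool_pos: [0.5393, 0.0629, 0.2593]
ee_rot: [-0.0, -0.559, 0.829, 0.0]
wrist_force: [0.0, -0.1, -0.2]
width: 0.0851
grasp_force: 0.0
```

Run:
```python
from h import *
s=status.get_obs(); print(s["tool_pos"],s["joint_positions"].round(3),s["ft_torque"],s["wrist_force"])
a,_=vision.snapshot("top");b,_=vision.snapshot("side")
cv2.imwrite("pics/b.png",np.hstack([cv2.resize(a[120:330,170:430],None,fx=1.5,fy=1.5),cv2.resize(b[100:310,190:450],None,fx=1.5,fy=1.5)])[...,::-1])
```

```text
[0.53931388 0.06286508 0.2592756 ] [-0.071 -0.027  1.872 -0.     1.297 -2.827] [ 0.03471133 -0.01917676 -0.0243684 ] [ 0.04370875 -0.08879119 -0.16607963]
```

View pics/b.png

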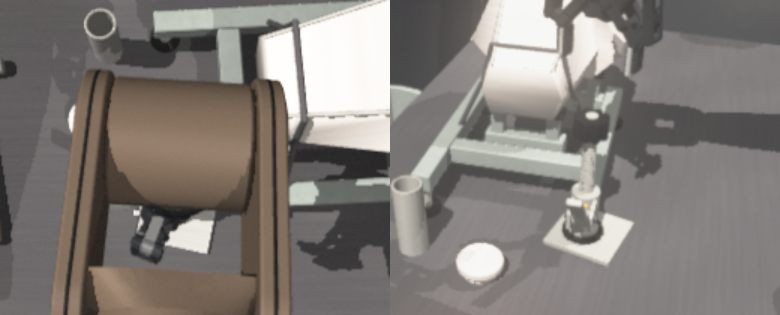

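The gripper is over the knob in the side view, with the jaws either side of it, and nothing is near the tank. Descending, and backing the wrist off its limit.

Request:
apply_moves(motion=[[0,0,-0.12,-0.03,1],[0,0,-0.24,-0.06,1],[0,0,-0.36,-0.1,1],[0,0,-0.48,-0.1,1],[0,0,-0.6,-0.1,1],[0,0,-0.7,-0.1,1],[0,0,-0.8,-0.1,1],[0,0,-0.9,-0.1,1],[0,0,-1,-0.1,1],[0,0,-1,-0.1,1]])

```text
time: 12.15
tool_pos: [0.5383, 0.0636, 0.1784]
ee_rot: [-0.001, -0.526, 0.85, 0.001]
wrist_force: [0.6, 0.5, 0.6]
width: 0.0853
grasp_force: 0.0
```

Request:
apply_moves(motion=[[0,0,-0.1,0,1],[0,0,-0.2,0,1],[0,0,-0.2,0,-0.1],[0,0,-0.2,0,-0.1],[0,0,-0.2,0,-0.1],[0,0,-0.2,0,-0.1],[0,0,-0.2,0,-0.1],[0,0,-0.2,0,-0.1],[0,0,-0.2,0,-0.1],[0,0,-0.2,0,-0.1]])

```text
time: 13.4
tool_pos: [0.5405, 0.0628, 0.1642]
ee_rot: [0.002, -0.526, 0.85, -0.002]
wrist_force: [5.4, -2.1, -2.8]
width: 0.0473
grasp_force: 26.3
```

Run:
```python
from h import *
s=status.get_obs(); print({k:np.round(v,3) for k,v in s.items()})
```

```text
{'time': np.float64(13.4), 'joint_positions': array([-7.000e-02,  6.300e-02,  1.961e+00, -1.000e-03,  1.114e+00,
       -2.749e+00]), 'qvel': array([ 0.002, -0.   ,  0.001,  0.   ,  0.   , -0.001]), 'joint_torque': array([  1.694, -30.97 , -25.893,   0.256,   0.686,   0.055]), 'tool_pos': array([0.54 , 0.063, 0.164]), 'ee_rot': array([ 0.002, -0.526,  0.85 , -0.002]), 'wrist_force': array([ 5.39 , -2.12 , -2.801]), 'ft_torque': array([-0.132, -0.272,  0.024]), 'grasp_force': np.float64(26.35), 'width': np.float64(0.047)}
```

Request:
apply_moves(motion=[[0.01,-0.004,-0.002,-0.1,-0.1],[0.02,-0.008,-0.003,-0.2,-0.1],[0.02,-0.008,-0.005,-0.3,-0.1],[0.02,-0.008,-0.006,-0.4,-0.1],[0.02,-0.008,-0.008,-0.5,-0.1],[0.02,-0.008,-0.009,-0.6,-0.1],[0.02,-0.008,-0.011,-0.7,-0.1],[0.02,-0.008,-0.012,-0.8,-0.1],[0.02,-0.008,-0.014,-0.9,-0.1],[0.02,-0.008,-0.016,-1,-0.1]])

```text
time: 14.65
tool_pos: [0.5413, 0.062, 0.163]
ee_rot: [0.001, -0.159, 0.987, -0.001]
wrist_force: [1.1, -3.8, 1.2]
width: 0.0473
grasp_force: 26.4
```

```bash
cat > s.py <<'E'
from h import *
s=status.get_obs(); print({k:np.round(s[k],3).tolist() for k in("time","tool_pos","joint_positions","joint_torque","wrist_force","ft_torque","width")})
E
python3 s.py
```

```text
{'time': 14.65, 'tool_pos': [0.541, 0.062, 0.163], 'joint_positions': [-0.072, 0.067, 1.959, -0.002, 1.113, -1.962], 'joint_torque': [2.028, -29.816, -26.396, 0.395, 0.187, -0.273], 'wrist_force': [1.131, -3.791, 1.209], 'ft_torque': [-0.096, -0.05, 0.087], 'width': 0.047}
```

Request:
apply_moves(motion=[[0,0,-0.001,-0.05,-0.1],[0,-0.006,-0.002,-0.1,-0.1],[0,-0.01,-0.002,-0.15,-0.1],[0,-0.01,-0.003,-0.2,-0.1],[0,-0.01,-0.004,-0.25,-0.1],[0,-0.01,-0.005,-0.3,-0.1],[0,-0.01,-0.005,-0.35,-0.1],[0,-0.01,-0.006,-0.4,-0.1],[0,-0.01,-0.007,-0.45,-0.1],[0,-0.01,-0.008,-0.5,-0.1]])

```text
time: 15.9
tool_pos: [0.5414, 0.0614, 0.1624]
ee_rot: [0.001, 0.036, 0.999, -0.001]
wrist_force: [1.9, -1.8, 0.2]
width: 0.0476
grasp_force: 26.4
```

```bash
cat > s.py <<'E'
from h import *
r=[]
for i in range(5):
    s=status.get_obs(); r.append(np.r_[s["wrist_force"],s["ft_torque"],s["joint_torque"][5]])
    if i<4: vision.snapshot("side")
r=np.array(r); print(s["time"],s["tool_pos"].round(4),"q6",s["joint_positions"][5].round(3)); print(r.mean(0).round(3),r[:,5].round(3))
E
python3 s.py
```

```text
16.1 [0.5414 0.0615 0.1624] q6 -1.573
[ 1.681 -2.656  0.902 -0.216 -0.213 -0.034 -0.028] [ 0.01  -0.034 -0.061 -0.062 -0.021]
```

Request:
apply_moves(motion=[[0,0,-0.001,-0.05,-0.1],[0,-0.006,-0.002,-0.1,-0.1],[0,-0.01,-0.002,-0.15,-0.1],[0,-0.01,-0.003,-0.2,-0.1],[0,-0.01,-0.004,-0.25,-0.1],[0,-0.01,-0.005,-0.3,-0.1],[0,-0.01,-0.005,-0.35,-0.1],[0,-0.01,-0.006,-0.4,-0.1],[0,-0.01,-0.007,-0.45,-0.1],[0,-0.01,-0.008,-0.5,-0.1]])

```text
time: 17.35
tool_pos: [0.5413, 0.061, 0.1617]
ee_rot: [0.001, 0.229, 0.973, -0.0]
wrist_force: [2.0, -2.7, 1.8]
width: 0.0473
grasp_force: 26.5
```

```bash
sed -i 's/print(r.mean(0).round(3),r\[:,5\].round(3))/print(r[0].round(3),r[:,5].round(3),r[:,6].round(3))/;s/range(5)/range(3)/;s/i<4/i<2/' s.py; python3 s.py
```

```text
17.45 [0.5413 0.0609 0.1617] q6 -1.182
[ 2.008 -2.743  1.77  -0.277 -0.286  0.023 -0.114] [ 0.023 -0.056 -0.058] [-0.114  0.006  0.028]
```

Request:
apply_moves(motion=[[0,0,-0.001,-0.05,-0.1],[0,0,-0.002,-0.1,-0.1],[0,0,-0.002,-0.15,-0.1],[0,0,-0.003,-0.2,-0.1],[0,0,-0.004,-0.25,-0.1],[0,0,-0.005,-0.3,-0.1],[0,0,-0.005,-0.35,-0.1],[0,0,-0.006,-0.4,-0.1],[0,0,-0.007,-0.45,-0.1],[0,0,-0.008,-0.5,-0.1]])

```text
time: 18.7
tool_pos: [0.541, 0.0606, 0.1612]
ee_rot: [0.001, 0.414, 0.91, -0.001]
wrist_force: [-0.4, -3.6, 4.6]
width: 0.047
grasp_force: 26.6
```

```bash
python3 s.py
```

```text
18.8 [0.541  0.0606 0.1611] q6 -0.79
[-3.620e-01 -3.623e+00  4.589e+00 -4.660e-01 -1.530e-01  1.420e-01
 -2.000e-03] [ 0.142 -0.017  0.016] [-0.002  0.111  0.064]
```

Request:
apply_moves(motion=[[0,0,0,-0.05,-0.1],[0,0,0,-0.1,-0.1],[0,0,0,-0.15,-0.1],[0,0,-0.001,-0.2,-0.1],[0,0,-0.002,-0.25,-0.1],[0,0,-0.003,-0.3,-0.1],[0,0,-0.004,-0.35,-0.1],[0,0,-0.005,-0.4,-0.1],[0,0,-0.006,-0.45,-0.1],[0,0,-0.006,-0.5,-0.1]])

```text
time: 20.05
tool_pos: [0.5406, 0.0603, 0.1606]
ee_rot: [0.001, 0.583, 0.812, -0.001]
wrist_force: [-1.5, -6.5, 4.9]
width: 0.0474
grasp_force: 26.8
```

```bash
python3 s.py
```

```text
20.15 [0.5406 0.0603 0.1606] q6 -0.398
[-1.485e+00 -6.525e+00  4.908e+00 -7.520e-01  4.000e-03  2.860e-01
  1.430e-01] [0.286 0.202 0.129] [0.143 0.261 0.202]
```

Request:
apply_moves(motion=[[0,0,0.002,0.025,-0.1],[0,0,0.004,0.05,-0.1],[0,0,0.006,0.075,-0.1],[0,0,0.008,0.1,-0.1],[0,0,0.01,0.125,-0.1],[0,0,0.012,0.15,-0.1],[0,0,0.014,0.175,-0.1],[0,0,0.014,0.2,-0.1],[0,0,0.014,0.225,-0.1],[0,0,0.014,0.25,-0.1]])

```text
time: 21.4
tool_pos: [0.5407, 0.0604, 0.1609]
ee_rot: [0.001, 0.501, 0.865, -0.0]
wrist_force: [2.2, -5.5, 2.0]
width: 0.0476
grasp_force: 26.5
```

```bash
python3 s.py
```

```text
21.5 [0.5407 0.0605 0.1609] q6 -0.594
[ 2.244 -5.531  2.028 -0.724 -0.333 -0.243 -0.11 ] [-0.243 -0.154 -0.092] [-0.11  -0.163 -0.103]
```

Request:
apply_moves(motion=[[0,0.005,0.002,0.018,-0.1],[0,0.01,0.003,0.036,-0.1],[0,0.01,0.004,0.054,-0.1],[0,0.01,0.005,0.072,-0.1],[0,0.01,0.006,0.09,-0.1],[0,0.01,0.006,0.108,-0.1],[0,0.01,0.006,0.126,-0.1],[0,0.01,0.006,0.144,-0.1],[0,0.01,0.006,0.162,-0.1],[0,0.01,0.006,0.18,-0.1]])

```text
time: 22.75
tool_pos: [0.5409, 0.0606, 0.1611]
ee_rot: [0.001, 0.439, 0.898, -0.001]
wrist_force: [2.0, -7.4, -0.1]
width: 0.0473
grasp_force: 26.4
```

```bash
python3 s.py
```

```text
22.85 [0.5409 0.0606 0.1611] q6 -0.734
[ 1.951 -7.387 -0.087 -0.96  -0.465 -0.112 -0.086] [-0.112 -0.062 -0.017] [-0.086 -0.129 -0.066]
```

Torque cues (forward and reverse) and turn past contact both put the load at roughly 6–9 N. Relieving the side force, then releasing.

Request:
apply_moves(motion=[[0.01,-0.015,0,0,-0.1],[0.01,-0.03,0,0,-0.1],[0.01,-0.038,0,0,-0.1],[0.01,-0.038,0,0,0.2],[0.01,-0.038,0,0,0.5],[0.01,-0.038,0,0,0.8],[0.01,-0.03,0,0,1],[0.01,-0.02,0,0,1],[0.01,-0.02,0,0,1],[0.01,-0.02,0,0,1]])

```text
time: 24.1
tool_pos: [0.5412, 0.0605, 0.1612]
ee_rot: [-0.0, 0.44, 0.898, -0.0]
wrist_force: [-0.0, 1.0, 0.1]
width: 0.0855
grasp_force: 0.0
```

```bash
python3 s.py
```

```text
24.2 [0.5412 0.0605 0.1613] q6 -0.735
[-0.029  0.995  0.13   0.003  0.021  0.021  0.   ] [ 0.021 -0.061  0.013] [ 0. -0. -0.]
```

Time is ample, so I'll regrip without side load and verify the bearing torque once.

Request:
apply_moves(motion=[[0,0,0,0,0.4],[0,0,0,0,0],[0,0,0,0,-0.1],[0,0,0,0,-0.1],[0,0,0,0,-0.1],[0,0,0,0,-0.1],[0,0,0,0,-0.1],[0,0,0,0,-0.1],[0,0,0,0,-0.1],[0,0,0,0,-0.1]])

```text
time: 25.45
tool_pos: [0.541, 0.0604, 0.1614]
ee_rot: [-0.0, 0.44, 0.898, -0.0]
wrist_force: [-3.9, -2.3, 4.1]
width: 0.0476
grasp_force: 22.0
```

```bash
python3 s.py
```

```text
25.55 [0.541  0.0604 0.1614] q6 -0.736
[-3.904 -2.254  4.058 -0.352  0.675 -0.035  0.008] [-0.035  0.034  0.014] [0.008 0.008 0.009]
```

Request:
apply_moves(motion=[[-0.01,-0.005,0.005,-0.018,-0.1],[-0.015,-0.01,0.01,-0.036,-0.1],[-0.015,-0.01,0.014,-0.054,-0.1],[-0.015,-0.01,0.014,-0.072,-0.1],[-0.015,-0.01,0.014,-0.09,-0.1],[-0.015,-0.01,0.014,-0.108,-0.1],[-0.015,-0.01,0.014,-0.126,-0.1],[-0.015,-0.01,0.014,-0.144,-0.1],[-0.015,-0.01,0.014,-0.162,-0.1],[-0.015,-0.01,0.014,-0.18,-0.1]])

```text
time: 26.8
tool_pos: [0.5407, 0.0602, 0.1613]
ee_rot: [0.001, 0.502, 0.865, 0.001]
wrist_force: [5.2, 0.9, -4.7]
width: 0.0472
grasp_force: 21.5
```

```bash
python3 s.py
```

```text
26.9 [0.5407 0.0602 0.1613] q6 -0.595
[ 5.216  0.929 -4.662  0.    -0.473  0.208  0.162] [0.208 0.199 0.166] [0.162 0.193 0.135]
```

Request:
apply_moves(motion=[[0,0,0,0.018,-0.1],[0,0,0,0.036,-0.1],[0,0,0,0.054,-0.1],[0,0,0.001,0.072,-0.1],[0,0,0.001,0.09,-0.1],[0,0,0.001,0.108,-0.1],[0,0,0.002,0.126,-0.1],[0,0,0.002,0.144,-0.1],[0,0,0.002,0.162,-0.1],[0,0,0.002,0.18,-0.1]])

```text
time: 28.15
tool_pos: [0.5408, 0.0603, 0.1615]
ee_rot: [0.001, 0.44, 0.898, 0.001]
wrist_force: [6.0, 1.1, -4.3]
width: 0.0474
grasp_force: 21.6
```

```bash
python3 s.py
```

```text
28.25 [0.5408 0.0603 0.1615] q6 -0.736
[ 6.007  1.146 -4.305 -0.02  -0.556 -0.122 -0.081] [-0.122 -0.08  -0.069] [-0.081 -0.119 -0.058]
```

Verified: moving torque back at this setting gives about 7–9 N. Release, rise and go over the lever with shut fingers.

Request:
apply_moves(motion=[[0.01,0,-0.005,0,-0.1],[0.02,0,-0.012,0,-0.1],[0.02,0,-0.012,0,-0.1],[0.02,0,-0.012,0,0.2],[0.015,0,-0.012,0,0.6],[0.01,0,0,0,1],[0.01,0,0,0,1],[0.01,0,0,0,1],[0.01,0,0,0,1],[0.01,0,0,0,1]])

```text
time: 29.5
tool_pos: [0.5408, 0.0597, 0.1625]
ee_rot: [0.0, 0.44, 0.898, -0.0]
wrist_force: [-0.3, -0.2, -0.0]
width: 0.0855
grasp_force: 0.0
```

Request:
apply_moves(motion=[[0,0,0.1,0,1],[0,0,0.2,0,1],[0,0,0.3,0,1],[0,0,0.4,0,1],[0,0,0.5,0,1],[0,0,0.6,0,1],[0,0,0.7,0,1],[0,0,0.8,0,1],[0,0,0.9,0,1],[0,0,1,0,1]])

```text
time: 30.75
tool_pos: [0.5407, 0.0597, 0.243]
ee_rot: [-0.0, 0.44, 0.898, -0.0]
wrist_force: [-0.8, -0.1, 0.1]
width: 0.0855
grasp_force: 0.0
```

Request:
apply_moves(motion=[[0,0.07,0,-0.08,0.8],[0,0.14,0,-0.17,0.6],[0,0.21,0,-0.25,0.4],[-0.01,0.28,0,-0.34,0],[-0.02,0.35,0,-0.42,-0.5],[-0.03,0.42,0,-0.5,-1],[-0.04,0.49,0,-0.59,-1],[-0.05,0.56,0,-0.67,-1],[-0.05,0.63,0,-0.76,-1],[-0.05,0.7,0,-0.84,-1]])

```text
time: 32.0
tool_pos: [0.5368, 0.1159, 0.2428]
ee_rot: [0.0, 0.708, 0.707, -0.0]
wrist_force: [0.8, 0.0, 0.6]
width: -0.0
grasp_force: 0.0
```

Request:
apply_moves(motion=[[0,0.1,0,0,-1],[0,0.2,0,0,-1],[0,0.3,0,0,-1],[0,0.4,0,0,-1],[0,0.5,0,0,-1],[0,0.65,-0.1,0,-1],[0,0.65,-0.2,0,-1],[0,0.65,-0.3,0,-1],[0,0.65,-0.4,0,-1],[0,0.65,-0.5,0,-1]])

```text
time: 33.25
tool_pos: [0.5367, 0.1675, 0.2018]
ee_rot: [-0.0, 0.707, 0.707, -0.0]
wrist_force: [-0.0, -1.0, 0.2]
width: -0.0002
grasp_force: 0.0
```

Run:
```python
from h import *
d={}
for c in("top","side"):
    p,d=vision.snapshot(c); cv2.imwrite(f"pics/{c}1.png",p[...,::-1])
    w=cloud(c,np.ones(d.shape,bool),d)
    l=w[(abs(w[:,0]-.536)<.02)&(w[:,1]>.13)&(w[:,1]<.21)&(w[:,2]>.06)&(w[:,2]<.17)]
    if len(l): print(c,len(l),l.mean(0).round(3),l.max(0).round(3))
    k=w[(np.hypot(w[:,0]-.54,w[:,1]-.062)<.04)&(w[:,2]>.188)&(w[:,2]<.205)]
    if len(k): print("knob",len(k),k.mean(0).round(4))
a=cv2.imread("pics/top1.png");b=cv2.imread("pics/side1.png")
cv2.imwrite("pics/c.png",np.hstack([cv2.resize(a[120:330,170:430],None,fx=1.5,fy=1.5),cv2.resize(b[100:310,190:450],None,fx=1.5,fy=1.5)]))
```

```text
top 52 [0.537 0.134 0.107] [0.547 0.137 0.113]
knob 583 [0.5399 0.0627 0.1969]
side 121 [0.533 0.165 0.133] [0.545 0.18  0.152]
knob 21 [0.5389 0.0542 0.1962]
```

View pics/c.png

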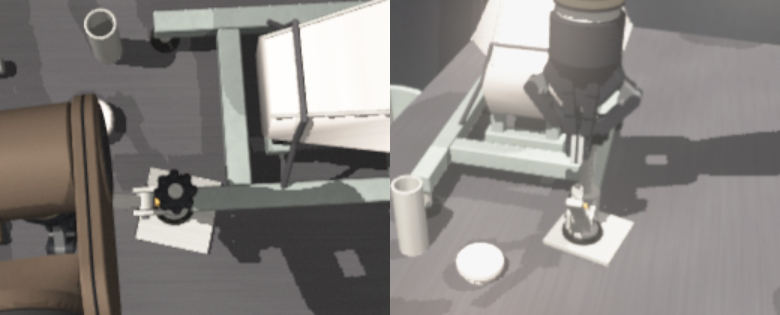

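The fingers are in line over the lever and the knob hasn't shifted sideways, having sunk about 3.2 mm. Pressing the lever.

Request:
apply_moves(motion=[[0,0,-0.1,0,-1],[0,0,-0.2,0,-1],[0,0,-0.3,0,-1],[0,0,-0.4,0,-1],[0,0,-0.5,0,-1],[0,0,-0.6,0,-1],[0,0,-0.7,0,-1],[0,0,-0.8,0,-1],[0,0,-0.9,0,-1],[0,0,-1,0,-1]])

```text
time: 34.6
tool_pos: [0.5367, 0.1676, 0.1218]
ee_rot: [-0.0, 0.707, 0.707, -0.0]
wrist_force: [-0.1, -0.3, 0.9]
width: -0.0004
grasp_force: 0.3
```

Request:
apply_moves(motion=[[0,0,-0.06,0,-1],[0,0,-0.12,0,-1],[0,0,-0.18,0,-1],[0,0,-0.24,0,-1],[0,0,-0.3,0,-1],[0,0,-0.36,0,-1],[0,0,-0.42,0,-1],[0,0,-0.48,0,-1],[0,0,-0.52,0,-1],[0,0,-0.56,0,-1]])

```text
time: 35.85
tool_pos: [0.5368, 0.1679, 0.0776]
ee_rot: [-0.0, 0.707, 0.707, 0.0]
wrist_force: [-0.2, 0.3, 1.9]
width: -0.0001
grasp_force: 0.7
```

```bash
python3 s.py
```

```text
35.95 [0.5366 0.1676 0.0773] q6 0.122
[-0.171  0.333  1.925  0.196  0.03   0.028  0.   ] [ 0.028  0.009 -0.009] [ 0.    -0.005  0.   ]
```

Now to the stop, gently (z 0.0773 → about 0.067).

Request:
apply_moves(motion=[[0,0,-0.02,0,-1],[0,0,-0.04,0,-1],[0,0,-0.06,0,-1],[0,0,-0.08,0,-1],[0,0,-0.09,0,-1],[0,0,-0.1,0,-1],[0,0,-0.11,0,-1],[0,0,-0.115,0,-1],[0,0,-0.115,0,-1],[0,0,-0.115,0,-1]])

```text
time: 37.2
tool_pos: [0.5369, 0.1677, 0.0703]
ee_rot: [-0.0, 0.707, 0.707, -0.0]
wrist_force: [-4.1, -0.0, 10.5]
width: -0.0
grasp_force: 5.0
```

```bash
python3 s.py
```

```text
37.3 [0.5369 0.1677 0.0703] q6 0.122
[-4.0700e+00 -1.1000e-02  1.0462e+01 -6.7000e-02  7.9400e-01  1.2000e-02
 -6.0000e-03] [0.012 0.003 0.041] [-0.006 -0.006 -0.006]
```

On the stop at z 0.0703 with 10 N. Retreating to look.

Request:
apply_moves(motion=[[0,0,0.05,0,-1],[0,0,0.12,0,-1],[0,0,0.2,0,-1],[0,0,0.3,0,-1],[0,0,0.4,0,-1],[0,0,0.5,0,-1],[0,0,0.6,0,-1],[0,0,0.7,0,-1],[0,0,0.85,0,-1],[0,0,1,0,-1]])

```text
time: 38.55
tool_pos: [0.5368, 0.1678, 0.1494]
ee_rot: [0.0, 0.707, 0.707, 0.0]
wrist_force: [-0.3, -0.4, -0.4]
width: -0.0001
grasp_force: 0.0
```

Request:
apply_moves(motion=[[0,0.1,0.1,0,-1],[0,0.2,0.2,0,-1],[-0.1,0.3,0.3,0,-1],[-0.2,0.4,0.4,0,-1],[-0.3,0.5,0.5,0,-1],[-0.4,0.6,0.6,0,-1],[-0.5,0.7,0.7,0,-1],[-0.6,0.8,0.8,0,-1],[-0.7,0.9,0.9,0,-1],[-0.7,1,1,0,-1]])

```text
time: 39.8
tool_pos: [0.4803, 0.2483, 0.2291]
ee_rot: [0.0, 0.707, 0.707, 0.0]
wrist_force: [0.4, 0.1, -0.2]
width: -0.0
grasp_force: 0.0
```

Run:
```python
from h import *
s=status.get_obs(); print(s["time"],s["tool_pos"].round(3),s["wrist_force"].round(2))
for c in("top","side"):
    p,d=vision.snapshot(c); cv2.imwrite(f"pics/{c}2.png",p[...,::-1])
    w=cloud(c,np.ones(d.shape,bool),d)
    l=w[(abs(w[:,0]-.536)<.02)&(w[:,1]>.13)&(w[:,1]<.21)&(w[:,2]>.045)&(w[:,2]<.17)]
    for y in(.14,.16,.18,.2):
        q=l[abs(l[:,1]-y)<.01]
        if len(q): print(c,y,np.median(q[:,2]).round(4))
    k=w[(np.hypot(w[:,0]-.54,w[:,1]-.062)<.04)&(w[:,2]>.188)&(w[:,2]<.205)]
    if len(k): print("knob",len(k),k.mean(0).round(4))
a=cv2.imread("pics/top2.png");b=cv2.imread("pics/side2.png")
cv2.imwrite("pics/d.png",np.hstack([cv2.resize(a[90:300,120:380],None,fx=1.5,fy=1.5),cv2.resize(b[150:360,150:410],None,fx=1.5,fy=1.5)]))
```

```text
39.8 [0.48  0.248 0.229] [ 0.36  0.12 -0.18]
top 0.14 0.0711
top 0.16 0.0706
top 0.18 0.071
top 0.2 0.071
knob 585 [0.5399 0.0627 0.1969]
side 0.14 0.0712
side 0.16 0.0714
side 0.18 0.0713
side 0.2 0.0712
knob 46 [0.5306 0.0629 0.1964]
```

View pics/d.png

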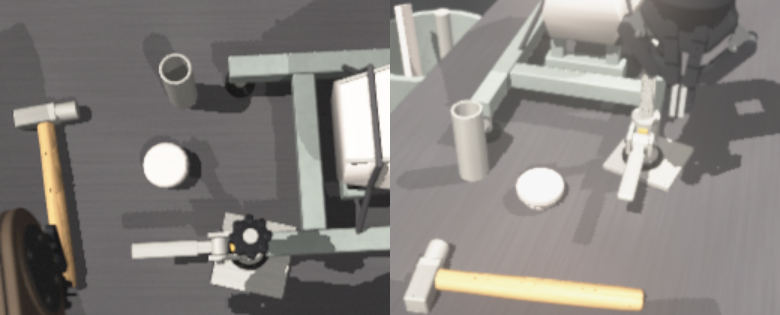

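The lever lies flat (z 0.071 along its whole length), the knob and bystanders are where they were, and the robot is clear.

```bash
python3 -c "
from station import bot
print(bot.finish_job())"
```

```text
the job is handed in; nothing more can be done
None
```

Job handed in without a verdict shown: the foot bears on the plate at an estimated 6–9 N (inferred from knob torque, not measured directly), the lever is clamped flat, the cradle and bystanders look unmoved in the last pictures, and the robot is clear.

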